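# Close the watch pressure tester without cross-threading its lid

## Robot

A 6-joint arm with a two-finger parallel gripper is mounted at the origin on the work surface. World frame = base frame: x ahead of the robot, y to its left, z up, the work surface at z = 0. Lengths are in m, angles in degrees, forces in N, time in s.
With the tool pointing down it reaches from about 0.325 to 0.85 m from the base axis. Payload 4.4 kg.
Tool frame: the origin (TCP) lies at the very end of the fingers, on their centre line; the grasp point (between the pads) lies 19 mm behind it; z points along the fingers, y is the direction in which the jaws open and shut (so a half turn about z gives the same grasp; the last joint's range is limited). The gripper opens to 94 mm and grips with 3 to 60 N. Pads are 16 mm wide; open, the fingers measure 119 mm over their backs; the gripper's body (75 mm by 177 mm) begins 78 mm behind the grasp point.
Start: joints at [62.768, 11.837, 88.321, -0, 79.842, -8.623], TCP at [0.184, 0.545, 0.182] pointing down, gripper open.
Joint ranges: [-156.59, 156.59], [-49.26, 127.26], [12.9, 141.05], [-63.56, 243.56], [4.71, 150.69], [-161.64, 161.64]. Speed limits (degrees/s): [159.86, 159.86, 180, 180, 180, 180].

## Interface

Orientations are given as a 3x3 rotation matrix whose columns are the frame's x, y, z axes.
In Python, from bench import r, eyes, hand_in gives the robot as it stands.
- The arm moves only by the tool apply_moves, never from a script. Its argument "series" is text: rows parted by semicolons, each of 7 numbers parted by spaces: the shift along the tool's x, y, z in m, then the turn, a rotation vector about the tool's x, y, z in rad, then the opening, from -1 (shut) to 1 (fully open), so that 0 is half open. A call has 1 to 20 rows; each row shifts and turns the pose as measured when the row begins, along the tool's axes as they then stand; what a row does not reach is not made up. A row lasts 1/10 s, in which the tool goes at most 50 mm and 8.59 degrees, less where a joint would pass 70% of its speed; a pose out of reach is approached as far as the arm can. A call is refused whole if a number of a shift passes 0.05 or a number of a turn 0.15, either way. A call with a gripper value outside its range is refused whole. The fingers move at their own pace and stop on an object; "newtons" is the grip in N (left out, the last holds). Time passes only in rows, so rows that do not move let the fingers close. It gives the time, the measured TCP pose, the force and the opening at its end, in the units of the state.
- r.get_state(): the state, without advancing time (a new reading comes with each control period).
- eyes.camera(name): name is "side" or "top" or "wrist"; returns a dict with "color" (480x640x3 uint8, red, green, blue), "mtx" (3x3 intrinsics, pixels), "distortion" ([k1, k2, p1, p2, k3] as OpenCV has them; the pictures are not rectified), "rvec" (rotation vector, rad) and "tvec" (3), from world to camera coordinates, as OpenCV has them; the wrist camera has in their place "tool_from_camera" (4x4, takes a point from camera to tool coordinates, whose origin is the TCP and whose axes are the flange's). Camera axes: x right, y down, z forward; pixel columns grow to the right and rows downward; lengths in m; the calibration is good to about 2 mm. A picture is of the moment at which its call begins: read the wrist's pose just before it. There is no depth.
- hand_in(): hands the job in, once; it reports no verdict.
The state is a dict: "clock": time; "joints": joint angles; "qd": joint speeds; "joint_torque": joint torques, N m; "tool_pos": TCP position; "ee_rot": TCP orientation; "ft_force": force on the tool from outside, world axes, zero at the start; "wrist_torque": the same for the moment, N m; "opening": opening from 0.0 (shut) to 1.0 (fully open).
Only numpy, scipy, OpenCV 4.12 (cv2) and the standard library are available. Lean on these libraries where they do the work, as an engineer would, in place of code of your own. Each camera call takes 0.05 s, during which the arm holds its last target. There are 200 camera calls.

## Task

Get the pressure tester ready to run. Its screw lid is only lying on top of the thread: without lifting it off, turn it backward (anticlockwise from above) until it drops level into the thread start, then turn it clockwise until it is screwed fully home and stops. Then slide the clear guard across the bench until it stands flush against the tester's front along its whole width; leave the watch, the loupe and the tool tray as they are.

Things in the scene. Friction and masses are not known exactly. Their poses are not given: they have to be found in the camera images.
- tester: Blue and white water-resistance tester, fixed. Origin: on the bench, under the axis of its pressure chamber; x points from its front (robot's side) to its rear, y to its left, z up. Housing 65 high, x -75 (flat upright front face) to +105, y -85 to +165; control panel, top 90 high, at y 73 to 153. The chamber: clear tube with an aluminium collar 108 wide, rim 160 above the bench.
- lid: Loose aluminium screw lid, 0.45 kg, disc 88 wide, 8 thick. Origin: centre of the disc's underside, z up. It starts level with its three pins on top of the thread, origin 173 above the bench, turned 0.45 to 1.15 rad clockwise (seen from above) from the thread start. At the thread start its x and y are parallel to the tester's (yaw equal), free play 0.1 rad either way.
- rim (a point): Centre of the collar's rim, 160 above the bench, axes as the tester. Inside: coarse right-hand thread, 4.5 mm per rad. Turned anticlockwise the lid stays up, then drops 9 mm by its own weight at the thread start (origin 4 above the rim), where a wall stops turning farther back. A hard-squeezed handle holds it up. If only one side drops it sits tilted by some 9 degrees: turn farther back until level.
- lid_bar (a point): Middle of the lid's bar handle: upright black bar on the axis, along the lid's y, 80 long, 14 wide, 8 to 32 above the disc's underside (this point: 20), orange line on top. Same axes as the lid. It can be turned with the fingers standing loosely either side of the bar. Turning it freely takes under 0.2 N m; about 1 N m is ample to tighten it.
- lid_index (a point): The lid's pointer: small orange tab at the edge of the disc, on the lid's +y axis, 46 from the axis, level with the disc's underside.
- start_mark (a point): Thread start mark: yellow dot on the collar's top at the tester's +y side; the point is at the dot's inner edge, 46 from the chamber's axis. The pointer faces it when the lid drops. There is only one such angle in the whole turn; more than 1.5 rad clockwise of it without having dropped, the lid cross-threads.
- closed_mark (a point): Closed mark: red dot on the collar's top, 1.28 rad clockwise of the yellow one; the point is at the dot's inner edge, 46 from the axis. Turned clockwise after the drop, the lid sinks 4 mm in about 1 rad until the disc lies on the rim, tightens, and meets a hard stop 1.25 to 1.35 rad from the thread start: the pointer then faces this mark.
- front (a point): Point on the tester's flat front face, 30 above the bench, at tester y = +30. Axes as the tester.
- guard: Loose clear guard, 0.7 kg, 30 to 55 in front of the tester's front, askew by up to 0.15 rad. Origin: on the bench under the middle of its front (tester-side) face; x to the tester, z up. Grey base plate 70 deep (x -70 to 0), 200 wide, 14 thick, with a rear rail; on its front edge a pane 6 thick, 200 wide, 147 high, top edge orange. It belongs where it is sideways, middle near tester y = +30.
- guard_left (a point): Front face of the guard, 80 left of its middle, 10 above the bench.
- guard_right (a point): Front face of the guard, 80 right of its middle, 10 above the bench.
- guard_rear (a point): Middle of the outer face of the grey push rail along the guard's rear edge (200 long, 10 thick, top 34 above the bench): this point is 20 above the bench, 70 behind the guard's front face. The guard slides with about 3 to 7 N.
- loupe: Bystander: black eye loupe, 35 wide, 28 high, on the bench to the right of the tester. Origin: centre of its underside.
- watch: Bystander: wristwatch on a small black stand, base 60 x 50, about 75 high, on the bench to the left of the tester. Origin: centre of the base's underside.
- tray: Bystander: green tool tray, 130 x 180, walls 18 high, with a screwdriver stand 74 high, on the right of the bench. Origin: centre of its underside.

How it is judged (in metres and radians):
On the way, in this order (a step that is already met when the one before it is completed fails the run):
1. the lid, turned back, has dropped level into the thread start (pointer at the yellow dot) (z of lid in the frame of tester between 0.162 and 0.1665 m and horizontal distance between lid_index and start_mark below 0.012 m and angle between lid's own z axis and vertical below 0.06 rad), for 0.05 s.
2. the lid is screwed fully home (disc on the rim, pointer at the red dot) (z of lid in the frame of tester below 0.1612 m and horizontal distance between lid_index and closed_mark below 0.006 m and angle between lid's own z axis and vertical below 0.035 rad), for 0.1 s.
3. the guard stands flush against the tester's front (x of each of guard_left, guard_right in the frame of tester above -0.078 m and y of guard in the frame of tester between -0.02 and 0.08 m and angle between guard's own z axis and vertical below 0.035 rad), for 0.2 s.
At the end, for the whole second after the job is handed in: The lid lies home: its underside within 1.2 mm of the rim, level within 2 degrees, its pointer within 6 mm of the closed mark; the guard stands upright, both ends of its front face within 3 mm of the tester's front, its middle within 50 mm of tester y = +30; both released and at rest (all of step 2 and all of step 3 and linear speed of each of lid, guard below 0.01 m/s); the robot touches nothing.
It fails at once if the lid is lifted off the thread (z of lid in the frame of tester above 0.181 m).
It fails at once if the lid is forced clockwise before it has dropped (cross-threading): more than 1.5 rad clockwise of the thread start while still up (z of lid in the frame of tester above 0.169 m and y of lid_index in the frame of tester below 0.003 m and x of lid_index in the frame of tester above 0 m).
It fails at once if the lid is cocked by more than 10 degrees (angle between lid's own z axis and vertical above 0.175 rad).
It fails at once if the guard is tipped by more than 15 degrees (angle between guard's own z axis and vertical above 0.26 rad).
It fails at once if the loupe, the watch or the tray is moved by more than 15 mm (distance of any of loupe, watch, tray from where it was at the start of the episode above 0.015 m).
It also fails if it takes over 61 s, if anything falls off the work surface, if the arm or the gripper's body presses on something with over 40 N, if the wrist force passes 120 N, or if a joint passes its speed limit or range.

## Working session

There is one attempt and no reset: what is moved stays moved. The work goes in short steps, Python scripts to look and compute and a tool call to move; the robot and the scene stay as the last step left them, time stands still between calls to the robot, and variables do not carry over. Pictures are saved under pics/ and viewed, about 8 in all and at most 12, crops included, and the job is handed in when it is done.

Besides the shell and the picture viewer there is one more tool, called as a command line: name --argument value ..., lists and objects as JSON in quotes. apply_moves: Moves the arm, as the interface text tells. Its arguments: {"type":"object","properties":{"series":{"type":"string"},"newtons":{"type":"number"}},"required":["series"]}

```bash
ls; mkdir -p pics
cat > h.py <<'E'
import numpy as np, cv2
from bench import r, eyes, hand_in
def shot(n):
    s=r.get_state(); c=eyes.camera(n)
    if n=="wrist":
        T=np.eye(4);T[:3,:3]=np.array(s["ee_rot"]);T[:3,3]=s["tool_pos"]
        W=T@np.array(c["tool_from_camera"]); R=W[:3,:3].T; t=-R@W[:3,3]
    else:
        R=cv2.Rodrigues(np.array(c["rvec"],float))[0]; t=np.array(c["tvec"],float).ravel()
    return dict(img=c["color"],K=np.array(c["mtx"],float),d=np.array(c["distortion"],float),R=R,t=t)
def ray(c,uv):
    p=cv2.undistortPoints(np.array(uv,float).reshape(-1,1,2),c["K"],c["d"]).reshape(-1,2)
    d=np.c_[p,np.ones(len(p))]@c["R"]; return -c["R"].T@c["t"], d/np.linalg.norm(d,axis=1)[:,None]
def plane(c,uv,z):
    o,d=ray(c,uv); return o+d*((z-o[2])/d[:,2])[:,None]
def tri(c1,u1,c2,u2):
    o1,d1=ray(c1,u1);o2,d2=ray(c2,u2);d1=d1[0];d2=d2[0]
    a=np.linalg.lstsq(np.c_[d1,-d2],o2-o1,rcond=None)[0];p,q=o1+a[0]*d1,o2+a[1]*d2
    return (p+q)/2,np.linalg.norm(p-q)
def proj(c,P):
    return cv2.projectPoints(np.array(P,float).reshape(-1,3),cv2.Rodrigues(c["R"])[0],c["t"],c["K"],c["d"])[0].reshape(-1,2)
def save(c,f): cv2.imwrite("pics/"+f+".png",c["img"][:,:,::-1])
E
python3 - <<'E'
from h import *
import pickle
D={}
for n in("top","side","wrist"):
    D[n]=shot(n);save(D[n],n+"0");print(n,-D[n]["R"].T@D[n]["t"])
pickle.dump(D,open("d0.pkl","wb"))
print(r.get_state()); print(eyes.camera("wrist")["tool_from_camera"])
E
```

```text
pics
top [ 0.40279225 -0.0754186   1.16788891]
side [ 0.21768398 -0.6910702   0.93800715]
wrist [0.10352141 0.57123842 0.38323768]
{'clock': 0.15, 'joints': array([ 6.27652580e+01,  1.18731583e+01,  8.83854697e+01, -2.97561092e-04,
        7.98424978e+01, -8.62323530e+00]), 'qd': array([-0.17971921, -0.10963779, -0.11221144, -0.08154023,  0.02426522,
       -0.04866215]), 'joint_torque': array([-1.15083825e-03, -3.71313071e+01, -2.81812960e+01,  6.97078812e-02,
        3.27250140e-02, -7.63629100e-05]), 'tool_pos': array([0.1832155 , 0.54432248, 0.18116073]), 'ee_rot': array([[-9.47704524e-01,  3.19148070e-01, -8.03174509e-04],
       [ 3.19148975e-01,  9.47703256e-01, -1.57165089e-03],
       [ 2.59581749e-04, -1.74579298e-03, -9.99998442e-01]]), 'ft_force': array([-0.58669879, -0.59063886, -0.04938993]), 'wrist_torque': array([-0.03341043,  0.05004061,  0.01810162]), 'opening': 1.0001838464249126}
[[ 2.28820780e-04 -9.57607439e-01 -2.88076276e-01  8.41369087e-02]
 [ 9.99999933e-01  1.37235768e-04  3.38114520e-04 -2.29132042e-04]
 [-2.84246611e-04 -2.88076334e-01  9.57607407e-01 -2.02190357e-01]
 [ 0.00000000e+00  0.00000000e+00  0.00000000e+00  1.00000000e+00]]
```

View pics/top0.png

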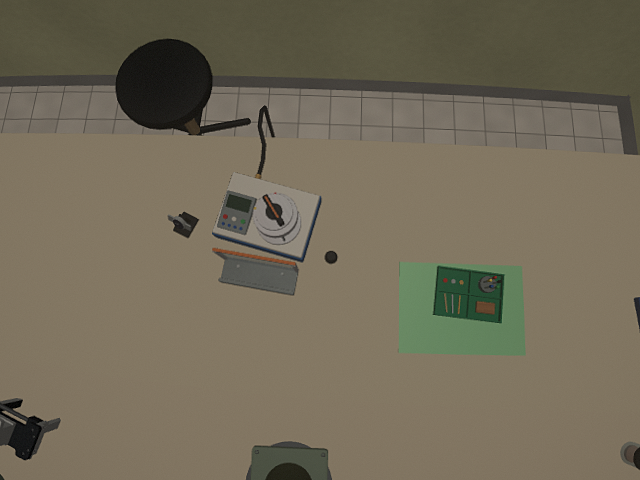

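View pics/side0.png

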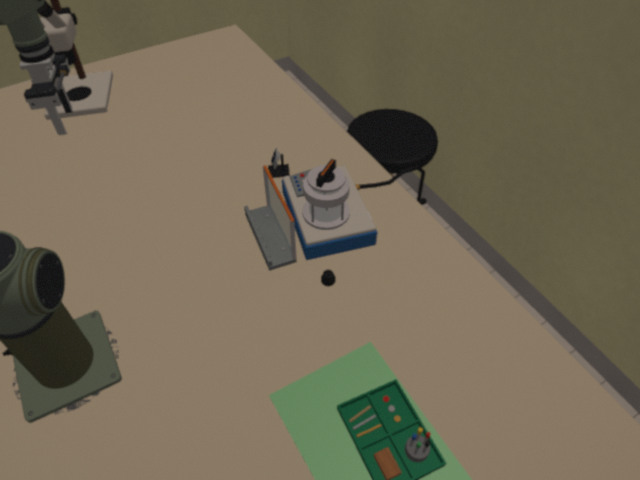

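The top view shows the lid bar at about (274,210), the tester front edge from (213,234) to (303,260), the guard below it, the watch at (184,223) and the loupe at (331,257). The side view shows the lid bar at about (326,172) and the guard pane around (278,195). Next I'll enlarge both crops and measure the orange line.

Run:
```python
from h import *
import pickle
D=pickle.load(open("d0.pkl","rb"))
a=cv2.resize(D["top"]["img"][165:305,205:345],None,fx=4,fy=4,interpolation=cv2.INTER_CUBIC)
b=cv2.resize(D["side"]["img"][150:290,240:300+80],None,fx=4,fy=4,interpolation=cv2.INTER_CUBIC)[:, :]
cv2.imwrite("pics/topc.png",a[:,:,::-1])
mid={}
for n,(x0,y0,x1,y1) in dict(top=(250,185,300,235),side=(310,155,345,192)).items():
    h=cv2.cvtColor(D[n]["img"],cv2.COLOR_RGB2HSV);m=cv2.inRange(h,(3,130,90),(16,255,255))
    k=np.zeros_like(m);k[y0:y1,x0:x1]=m[y0:y1,x0:x1]
    N,L,S,C=cv2.connectedComponentsWithStats(k)
    for i in range(1,N):
        if S[i,4]>5: print(n,S[i],C[i])
    i=1+np.argmax(S[1:,4]); box=cv2.minAreaRect(np.argwhere(L==i)[:,::-1].astype(np.float32));print(box);mid[n]=box[0]
    ys,xs=np.nonzero(L==i);P=np.c_[xs,ys].astype(float);u=np.linalg.svd(P-P.mean(0),full_matrices=False)[2][0]
    s=(P-P.mean(0))@u;e=[P.mean(0)+u*s.min(),P.mean(0)+u*s.max()]
    w=plane(D[n],e,.205);print(e,w,np.degrees(np.arctan2(*(w[1]-w[0])[1::-1])),np.linalg.norm(w[1]-w[0]))
    # guard orange top edge
print("mid",tri(D["top"],mid["top"],D["side"],mid["side"]))
f=plane(D["top"],[(213,236),(303,262)],.065);print("front",f,np.degrees(np.arctan2(*(f[1]-f[0])[::-1][1:])) )
print(proj(D["top"],[[0,0,0]]))
```

```text
top [265 196  14  22  51] [271.19607843 206.7254902 ]
((271.15618896484375, 206.71011352539062), (24.697769165039062, 1.9909911155700684), 58.570438385009766)
[array([264.72981252, 196.16544475]), array([277.62726071, 217.22824062])] [[0.68884757 0.07265485 0.205     ]
 [0.64014605 0.03993436 0.205     ]] -146.10451652741858 0.058672560968120686
side [322 160  11  15  32] [327.15625 166.4375 ]
((326.760009765625, 166.82000732421875), (1.8000001907348633, 17.200000762939453), 36.869895935058594)
[array([331.8341626 , 159.88166678]), array([321.84099073, 173.88653899])] [[0.68573674 0.07247648 0.205     ]
 [0.64174956 0.04204861 0.205     ]] -145.32668541235245 0.05348576928774666
mid (array([0.66347997, 0.05631687, 0.20589184]), np.float64(0.0012329927285603176))
front [[ 0.61850635  0.22151496  0.065     ]
 [ 0.55984875 -0.01490839  0.065     ]] -103.93396218182549
[[288.35305899 485.82663099]]
```

View pics/topc.png

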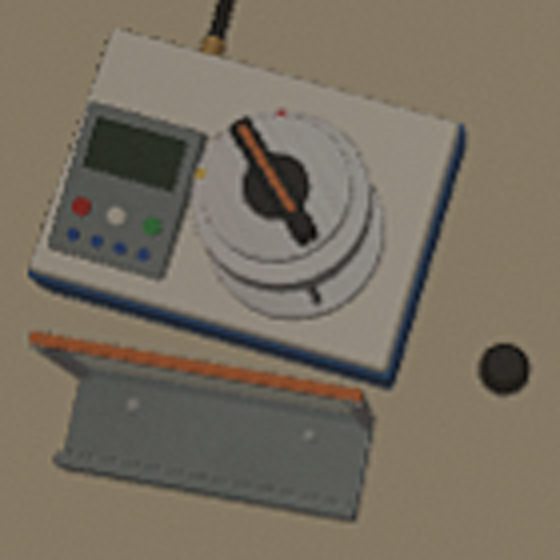

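The crop shows the bar from (238,120) to (312,242), with the yellow dot at (200,173) and the red dot at (281,113). The guard's orange top edge runs from (30,338) to (362,397). The lid's +y points at about 34° and the tester's +y at about 76°, so the lid is roughly 0.74 rad clockwise of the start, which fits the given range. Next I'll approach above the lid for a closer look.

```bash
cat >> h.py <<'E'
def plan(target,xang,n,op):
    """rows of n steps to TCP target (world), tool x at xang deg, pointing down"""
    s=r.get_state();R=np.array(s["ee_rot"]);p=np.array(s["tool_pos"]);x=np.radians(xang)
    G=np.array([[np.cos(x),np.sin(x),0],[np.sin(x),-np.cos(x),0],[0,0,-1]]).T
    G=np.c_[[np.cos(x),np.sin(x),0],[np.sin(x),-np.cos(x),0],[0,0,-1]]
    w=cv2.Rodrigues(R.T@G)[0].ravel()/n; d=(np.array(target)-p)/n; out=[]
    for i in range(n):
        out.append(" ".join("%g"%round(v,4) for v in [*(R.T@d),*w,op])); R=R@cv2.Rodrigues(w)[0]
    print("; ".join(out))
E
python3 - <<'E'
from h import *
import pickle
D=pickle.load(open("d0.pkl","rb"))
print(plane(D["top"],[(273.75,210.25)],.205))
plan([.658,.050,.285],34,18,-.4)
E
```

```text
[[0.65618821 0.04978066 0.205     ]]
-0.0338 -0.0176 -0.0057 -0.0001 0.0001 0.1235 -0.4; -0.0357 -0.0133 -0.0057 -0.0001 0.0001 0.1235 -0.4; -0.037 -0.0088 -0.0058 -0.0001 0.0001 0.1235 -0.4; -0.0378 -0.0042 -0.0058 -0.0001 0.0001 0.1235 -0.4; -0.0381 0.0005 -0.0058 -0.0001 0.0001 0.1235 -0.4; -0.0377 0.0052 -0.0058 -0.0001 0.0001 0.1235 -0.4; -0.0368 0.0098 -0.0058 -0.0001 0.0001 0.1235 -0.4; -0.0353 0.0143 -0.0058 -0.0001 0.0001 0.1235 -0.4; -0.0333 0.0185 -0.0058 -0.0001 0.0001 0.1235 -0.4; -0.0308 0.0225 -0.0058 -0.0001 0.0001 0.1235 -0.4; -0.0278 0.0261 -0.0058 -0.0001 0.0001 0.1235 -0.4; -0.0243 0.0293 -0.0058 -0.0001 0.0001 0.1235 -0.4; -0.0205 0.0321 -0.0058 -0.0001 0.0001 0.1235 -0.4; -0.0164 0.0344 -0.0058 -0.0001 0.0001 0.1235 -0.4; -0.0121 0.0361 -0.0058 -0.0001 0.0001 0.1235 -0.4; -0.0075 0.0373 -0.0058 -0.0001 0.0001 0.1235 -0.4; -0.0029 0.038 -0.0058 -0.0001 0.0001 0.1235 -0.4; 0.0018 0.038 -0.0058 -0.0001 0.0001 0.1235 -0.4
```

apply_moves --series "-0.0338 -0.0176 -0.008 0 0 0.124 -0.4; -0.0357 -0.0133 -0.008 0 0 0.124 -0.4; -0.037 -0.0088 -0.008 0 0 0.124 -0.4; -0.0378 -0.0042 -0.008 0 0 0.124 -0.4; -0.0381 0.0005 -0.008 0 0 0.124 -0.4; -0.0377 0.0052 -0.008 0 0 0.124 -0.4; -0.0368 0.0098 -0.008 0 0 0.124 -0.4; -0.0353 0.0143 -0.008 0 0 0.124 -0.4; -0.0333 0.0185 -0.008 0 0 0.124 -0.4; -0.0308 0.0225 -0.008 0 0 0.124 -0.4; -0.0278 0.0261 -0.008 0 0 0.124 -0.4; -0.0243 0.0293 -0.008 0 0 0.124 -0.4; -0.0205 0.0321 -0.008 0 0 0.124 -0.4; -0.0164 0.0344 0 0 0 0.124 -0.4; -0.0121 0.0361 0 0 0 0.124 -0.4; -0.0075 0.0373 0 0 0 0.124 -0.4; -0.0029 0.038 0 0 0 0.124 -0.4; 0.0018 0.038 0 0 0 0.124 -0.4"

```text
clock: 2.0
tool_pos: [0.6483, 0.012, 0.2856]
ee_rot: [[0.877, 0.48, -0.004], [0.48, -0.877, -0.004], [-0.005, 0.001, -1.0]]
ft_force: [0.3, -0.4, -0.4]
opening: 0.297
```

Run:
```python
from h import *
import pickle
s=r.get_state();print(s["tool_pos"],s["ee_rot"][:,0],s["opening"],np.abs(s["qd"]).max(),s["ft_force"])
w=shot("wrist");save(w,"w1");pickle.dump(w,open("w1.pkl","wb"))
plan([.658,.050,.285],34,8,-.5)
```

```text
[0.64834693 0.01199026 0.28563469] [ 0.87701664  0.4804298  -0.00538641] 0.29708189901576215 47.61225548569986 [ 0.30349038 -0.37300074 -0.43439105]
0.0033 -0.0045 -0.0001 0.0007 0.0008 -0.0127 -0.5; 0.0034 -0.0044 -0.0001 0.0007 0.0008 -0.0127 -0.5; 0.0035 -0.0044 -0.0001 0.0007 0.0008 -0.0127 -0.5; 0.0035 -0.0043 -0.0001 0.0007 0.0008 -0.0127 -0.5; 0.0036 -0.0043 -0.0001 0.0007 0.0008 -0.0127 -0.5; 0.0036 -0.0042 -0.0001 0.0007 0.0008 -0.0127 -0.5; 0.0037 -0.0042 -0.0001 0.0007 0.0008 -0.0127 -0.5; 0.0037 -0.0041 -0.0001 0.0007 0.0008 -0.0127 -0.5
```

View pics/w1.png

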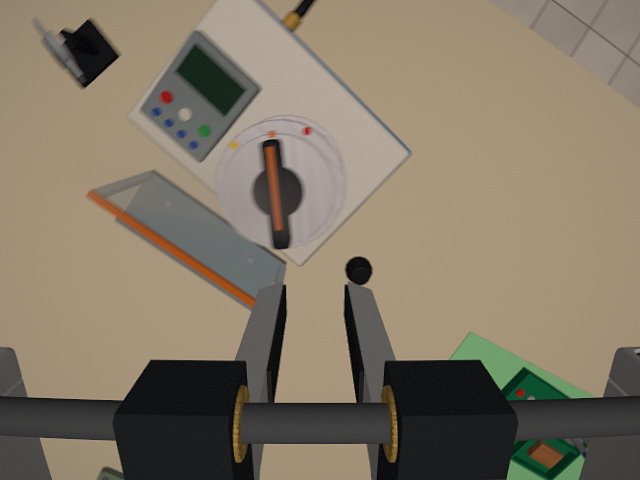

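The first wrist view is blurred because the arm was still moving. It shows the bar from (270,142) to (281,247), the pointer at (272,134), yellow at (234,146) and red at (308,131). I'll settle over the lid and look again.

apply_moves --series "0.0033 -0.0045 0 0 0 -0.012 -0.5; 0.0034 -0.0044 0 0 0 -0.012 -0.5; 0.0035 -0.0044 0 0 0 -0.012 -0.5; 0.0035 -0.0043 0 0 0 -0.012 -0.5; 0.0036 -0.0043 0 0 0 -0.012 -0.5; 0.0036 -0.0042 0 0 0 -0.012 -0.5; 0.0037 -0.0042 0 0 0 -0.012 -0.5; 0.0037 -0.0041 0 0 0 -0.012 -0.5; 0 0 0 0 0 0 -0.5; 0 0 0 0 0 0 -0.5; 0 0 0 0 0 0 -0.5"

```text
clock: 3.15
tool_pos: [0.6565, 0.0579, 0.2834]
ee_rot: [[0.823, 0.567, -0.005], [0.567, -0.823, -0.006], [-0.007, 0.003, -1.0]]
ft_force: [-0.0, -0.1, 0.1]
opening: 0.246
```

Run:
```python
from h import *
import pickle
s=r.get_state();print(s["tool_pos"],s["ee_rot"],s["opening"],np.abs(s["qd"]).max(),s["ft_force"])
w=shot("wrist");save(w,"w2");pickle.dump(w,open("w2.pkl","wb"))
```

```text
[0.65653243 0.05785658 0.28343627] [[ 0.82341531  0.56742082 -0.00456421]
 [ 0.5673909  -0.82342354 -0.00642151]
 [-0.00740198  0.00269787 -0.99996897]] 0.24552528918054575 0.2631279487887855 [-0.04660945 -0.09729762  0.0866239 ]
```

View pics/w2.png

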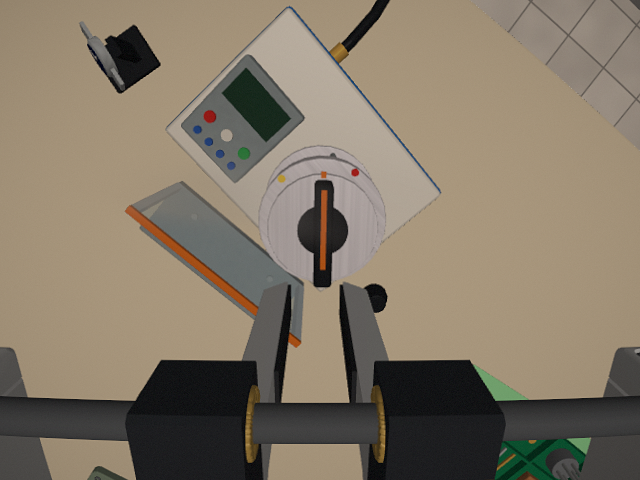

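The settled wrist view shows the bar from (324,182) to (322,285), the orange line from (324,190) to (323,270), the pointer at (324,175), yellow at (281,178) and red at (355,172). The guard's top edge runs from (128,208) to (299,345).

Run:
```python
from h import *
import pickle
w=pickle.load(open("w2.pkl","rb"));D=pickle.load(open("d0.pkl","rb"))
ang=lambda a,b:np.degrees(np.arctan2(b[1]-a[1],b[0]-a[0]))
h=cv2.cvtColor(w["img"],cv2.COLOR_RGB2HSV);m=cv2.inRange(h,(3,140,100),(16,255,255))
N,L,S,C=cv2.connectedComponentsWithStats(m)
for i in range(1,N):
    if S[i,4]>12: print(S[i],C[i].round(1))
def ends(m):
    ys,xs=np.nonzero(m);P=np.c_[xs,ys].astype(float);u=np.linalg.svd(P-P.mean(0),full_matrices=False)[2][0];s=(P-P.mean(0))@u
    return P.mean(0)+np.outer([s.min(),s.max()],u)
k=m.copy()*0;k[185:280,312:335]=m[185:280,312:335];e=ends(k);print("orange line px",e)
q=plane(w,e,.205);q=q[np.argsort(-q[:,0])];print("line",q,q.mean(0),"ang",ang(q[1],q[0]),np.linalg.norm(q[0]-q[1]))
b=plane(w,[(323.5,181),(322,286)],.2);print("bar",b,b.mean(0),ang(b[1],b[0]),np.linalg.norm(b[0]-b[1]))
# height check: two wrist/top views of line's rear end
ct=D["top"];print("height: line far end",tri(w,e[np.argmin(e[:,1])],ct,(264.7,196.2)))
Y=plane(w,[(281,178),(355,172)],.160);print("dots",Y);
c=b.mean(0)
for n,d in zip("YR",Y): print(n,ang(c,d),np.linalg.norm(d[:2]-c[:2]))
p=plane(w,[(324,175)],.173)[0];print("tab",p,ang(c,p),np.linalg.norm(p[:2]-c[:2]))
g=plane(w,[(128,208),(299,345)],.147);print("guard top",g,ang(g[1],g[0]),np.linalg.norm(g[0]-g[1]))
print("guard far top corner",tri(w,(128,208),ct,(205+30/4,165+335/4)))
t=plane(w,[(166,128),(290,7),(440,191)],.065);print("tester corners FL,BL,BR",t,ang(t[0],t[1]),ang(t[2],t[1]),np.linalg.norm(t[0]-t[1]),np.linalg.norm(t[2]-t[1]))
```

```text
[321 172   5   6  26] [323.3 174.4]
[320 190   7  80 479] [323.  229.5]
[ 125  206  133  110 1394] [190.7 258.9]
[288 333  13  15 103] [293.6 340.5]
[526 476   9   4  21] [529.9 478.1]
orange line px [[323.79747547 189.95663142]
 [322.24021153 269.04411066]]
line [[0.69017327 0.07280337 0.205     ]
 [0.64063826 0.03959537 0.205     ]] [0.66540576 0.05619937 0.205     ] ang 33.83768101405528 0.059636307036936356
bar [[0.69467332 0.0760621  0.2       ]
 [0.62748367 0.03052264 0.2       ]] [0.6610785  0.05329237 0.2       ] 34.12843703831214 0.08116828831385615
height: line far end (array([0.68966896, 0.07280143, 0.20258369]), np.float64(0.0006887466286692451))
dots [[0.67256967 0.10153756 0.16      ]
 [0.71054918 0.05498724 0.16      ]]
Y 76.60275903098045 0.04959481779769862
R 1.9621995112882908 0.049499702315168516
tab [0.69564262 0.07551232 0.173     ] 32.73541857561173 0.0410902034853422
guard top [[ 0.57319497  0.19748143  0.147     ]
 [ 0.54558564 -0.00081241  0.147     ]] 82.07341647582402 0.20020669996402682
guard far top corner (array([0.57193025, 0.19840448, 0.14427262]), np.float64(0.00036895231313787346))
tester corners FL,BL,BR [[ 0.63308066  0.22525313  0.065     ]
 [ 0.79737617  0.18255284  0.065     ]
 [ 0.74114207 -0.04650457  0.065     ]] -14.568811582718856 76.2065566578768 0.1697537311792842 0.23585921676939348
```

Run:
```python
from h import *
plan([.660,.0525,.187],34,10,-.5)
```

```text
0.0001 0.0006 0.0096 0.0003 0.0007 0.001 -0.5; 0.0001 0.0006 0.0096 0.0003 0.0007 0.001 -0.5; 0 0.0006 0.0096 0.0003 0.0007 0.001 -0.5; 0 0.0006 0.0096 0.0003 0.0007 0.001 -0.5; 0 0.0006 0.0096 0.0003 0.0007 0.001 -0.5; 0 0.0006 0.0096 0.0003 0.0007 0.001 -0.5; 0 0.0006 0.0096 0.0003 0.0007 0.001 -0.5; 0 0.0006 0.0096 0.0003 0.0007 0.001 -0.5; 0 0.0006 0.0096 0.0003 0.0007 0.001 -0.5; -0 0.0006 0.0096 0.0003 0.0007 0.001 -0.5
```

Run:
```python
from h import *
import pickle
w=pickle.load(open("w2.pkl","rb"));print(w["K"],w["d"],-w["R"].T@w["t"],w["R"].T)
s=r.get_state();print(s["tool_pos"],s["clock"])
print(proj(w,np.array(s["tool_pos"])+[0,0,0]),proj(w,np.array(s["tool_pos"])+[0,0,-.08]))
```

```text
[[401.10808967   0.         314.87936761]
 [  0.         401.10808967 239.87448499]
 [  0.           0.           1.        ]] [-0.05988954  0.          0.          0.          0.        ] [0.72725664 0.10676161 0.48499541] [[ 0.56760931 -0.78691134 -0.24205414]
 [-0.82329499 -0.54172028 -0.16948304]
 [ 0.00224248  0.29548211 -0.95534564]]
[0.65653896 0.05775999 0.28340538] 3.2
[[314.42101129 281.47889399]] [[314.29537686 238.49707385]]
```

apply_moves --series "0 0.0006 0.0096 0.0003 0.0007 0.001 -0.5; 0 0.0006 0.0096 0.0003 0.0007 0.001 -0.5; 0 0.0006 0.0096 0.0003 0.0007 0.001 -0.5; 0 0.0006 0.0096 0.0003 0.0007 0.001 -0.5; 0 0.0006 0.0096 0.0003 0.0007 0.001 -0.5; 0 0.0006 0.0096 0.0003 0.0007 0.001 -0.5; 0 0.0006 0.005 0.0003 0.0007 0.001 -0.5; 0 0.0006 0.005 0 0 0 -0.5; 0 0 0 0 0 0 -0.5; 0 0 0 0 0 0 -0.5"

```text
clock: 4.2
tool_pos: [0.6579, 0.0517, 0.2072]
ee_rot: [[0.829, 0.559, -0.006], [0.559, -0.829, -0.002], [-0.006, -0.002, -1.0]]
ft_force: [0.5, -0.7, 0.9]
opening: 0.253
```

Run:
```python
from h import *
w=shot("wrist");save(w,"w3");s=r.get_state();print(s["tool_pos"],s["opening"],s["ft_force"])
```

```text
[0.65787578 0.05171116 0.20719323] 0.2556480388339248 [-0.5566016  -1.05747919 -0.80447149]
```

View pics/w3.png

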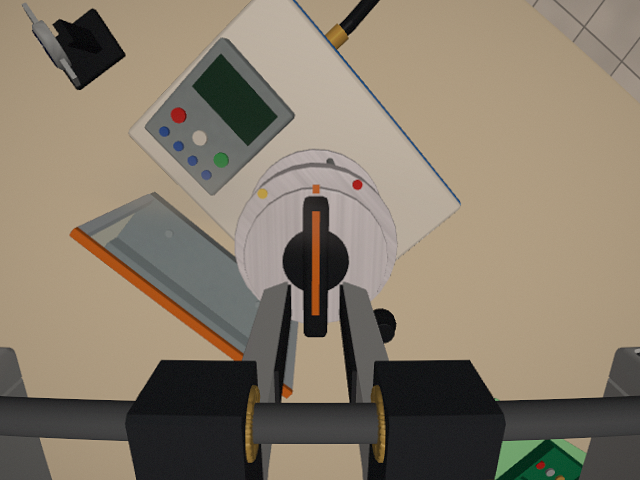

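The bar is centred between the fingers at column 315, with the hub at (315,261), yellow at (262,193) and red at (357,184). I'll check the axis from this view, then descend.

Run:
```python
from h import *
w=shot("wrist")
print(plane(w,[(315,261)],.197),plane(w,[(262,193),(357.5,184)],.16),plane(w,[(315.5,197),(315,337)],.2))
Y,R=plane(w,[(262,193),(357.5,184)],.16)
m=(Y+R)[:2]/2;d=(R-Y)[:2];L=np.hypot(*d);n=np.array([d[1],-d[0]])/L;n=n if n[0]<0 else -n
print(L/2/np.sin(.64), m+n*(L/2/np.tan(.64)))
plan([.659,.0515,.186],34,6,-.6)
```

```text
[[0.66478587 0.05592016 0.197     ]] [[0.67248988 0.10137586 0.16      ]
 [0.71065115 0.05500819 0.16      ]] [[0.69562002 0.07640737 0.2       ]
 [0.62607675 0.02978261 0.2       ]]
0.05027835317411028 [0.6604322  0.05256474]
0.0001 0.0001 0.0036 -0.0003 0.0009 0 -0.6; 0.0001 0.0001 0.0036 -0.0003 0.0009 0 -0.6; 0.0001 0.0001 0.0036 -0.0003 0.0009 0 -0.6; 0.0001 0.0001 0.0036 -0.0003 0.0009 0 -0.6; 0.0001 0.0001 0.0036 -0.0003 0.0009 0 -0.6; 0.0001 0.0001 0.0036 -0.0003 0.0009 0 -0.6
```

apply_moves --series "0.0008 0 0.005 0 0.001 0 -0.6; 0.0008 0 0.005 0 0.001 0 -0.6; 0.0008 0 0.005 0 0.001 0 -0.6; 0.0008 0 0.005 0 0.001 0 -0.6; 0 0 0.003 0 0.001 0 -0.6; 0 0 0 0 0 0 -0.6; 0 0 0 0 0 0 -0.6"

```text
clock: 5.0
tool_pos: [0.6613, 0.0539, 0.1833]
ee_rot: [[0.829, 0.56, 0.001], [0.56, -0.829, 0.001], [0.001, -0.001, -1.0]]
ft_force: [0.2, 0.5, 0.4]
opening: 0.199
```

apply_moves --series "0 0 -0.0015 0 0 -0.05 -0.66; 0 0 0 0 0 -0.07 -0.66; 0 0 0 0 0 -0.07 -0.66; 0 0 0 0 0 -0.07 -0.66; 0 0 0 0 0 -0.07 -0.66; 0 0 0 0 0 -0.07 -0.66; 0 0 0 0 0 -0.07 -0.66; 0 0 0 0 0 0 -0.66; 0 0 0 0 0 0 -0.66" --newtons 15

```text
clock: 5.9
tool_pos: [0.6627, 0.0537, 0.1871]
ee_rot: [[0.47, 0.882, 0.005], [0.882, -0.47, 0.001], [0.003, 0.003, -1.0]]
ft_force: [0.7, 0.2, -0.3]
opening: 0.169
```

Run:
```python
from h import *
w=shot("wrist");save(w,"w4");s=r.get_state();print(s["tool_pos"],s["opening"],s["ft_force"],s["wrist_torque"],np.degrees(np.arctan2(s["ee_rot"][1,0],s["ee_rot"][0,0])))
```

```text
[0.66270366 0.05362011 0.18714269] 0.16913123247485037 [-0.15323993  0.09770059  0.22957374] [-0.03429129  0.06755718  0.02523994] 61.94878115965176
```

View pics/w4.png

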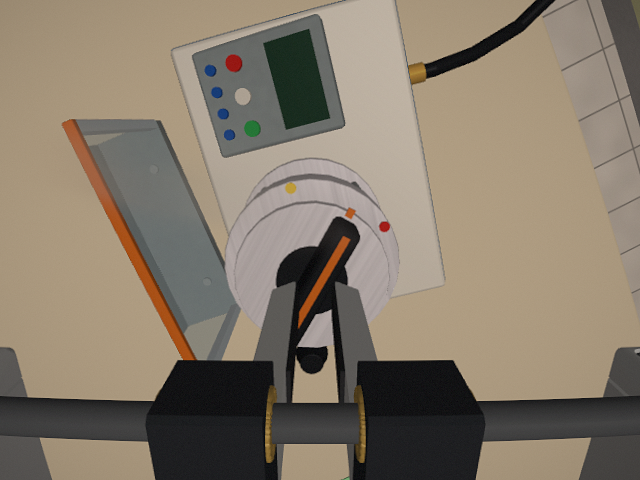

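The bar runs from (350,225) to (300,320) in the picture, with the pointer at (350,213), yellow at (291,188) and red at (384,226), so the bar looks askew to the fingers. I'll work out the numbers.

Run:
```python
from h import *
w=shot("wrist");s=r.get_state()
c=np.array([.6604,.0526])
for z in(.164,.173):
  p=plane(w,[(350,213)],z)[0][:2];print("tab",p,np.degrees(np.arctan2(*(p-c)[::-1])),np.hypot(*(p-c)))
for p in plane(w,[(291,188),(384.5,226)],.16): print("dots",p,np.degrees(np.arctan2(*(p[:2]-c)[::-1])),np.hypot(*(p[:2]-c)))
for z in (.196,.205):
  q=plane(w,[(349,238),(302,317)],z);print(q,np.degrees(np.arctan2(*(q[0]-q[1])[1::-1])))
P=np.array(s["tool_pos"]);y=s["ee_rot"][:,1]
for k in(-.008,0,.008):print(proj(w,[P+k*y,P+k*y+[0,0,.018]]))
cv2.imwrite("pics/w4c.png",cv2.resize(w["img"][180:380,220:420],None,fx=3,fy=3,interpolation=cv2.INTER_CUBIC)[:,:,::-1])
```

```text
tab [0.69624562 0.07276632] 29.361588033073232 0.041128925036138825
tab [0.69646423 0.07495413] 31.792377316179962 0.04243036868149274
dots [0.67278141 0.10095397 0.16      ] 75.6375573685989 0.049913984306083264
dots [0.71069033 0.05512603 0.16      ] 2.875490078822589 0.050353728699472425
[[0.69080677 0.06927098 0.196     ]
 [0.64886364 0.04171292 0.196     ]] 33.30626416890034
[[0.69131436 0.07198289 0.205     ]
 [0.65132103 0.04570593 0.205     ]] 33.3062641689003
[[299.52927249 281.16587993]
 [298.33236585 294.93544088]]
[[314.24010815 281.17125245]
 [314.29952396 294.94310272]]
[[328.95152595 281.1699575 ]
 [330.26733384 294.94027421]]
```

View pics/w4c.png

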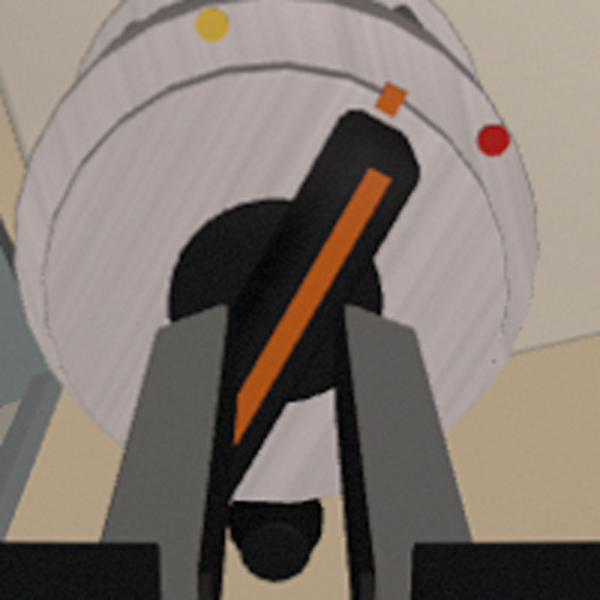

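apply_moves --series "-0.001 -0.001 0.001 0 0 0 -0.72; -0.001 -0.001 0 0 0 0 -0.72; 0 0 0 0 0 0 -0.72; 0 0 0 0 0 0 -0.72; 0 0 0 0 0 0 -0.72" --newtons 10

```text
clock: 6.5
tool_pos: [0.6595, 0.0527, 0.1859]
ee_rot: [[0.472, 0.882, 0.004], [0.882, -0.472, 0.001], [0.003, 0.003, -1.0]]
ft_force: [1.5, -0.7, -0.6]
opening: 0.139
```

```bash
cat >> h.py <<'E'
C=np.array([.6604,.0526])
A=lambda p,c=C:np.degrees(np.arctan2(p[1]-c[1],p[0]-c[0]))
def look(f=None):
    w=shot("wrist");s=r.get_state()
    print("tcp",s["tool_pos"].round(4),"open",round(s["opening"],3),"F",s["ft_force"].round(1),"M",s["wrist_torque"].round(2),"xang",round(np.degrees(np.arctan2(s["ee_rot"][1,0],s["ee_rot"][0,0])),1),"t",s["clock"])
    h=cv2.cvtColor(w["img"],cv2.COLOR_RGB2HSV);m=cv2.inRange(h,(3,140,100),(16,255,255))
    N,L,S,c=cv2.connectedComponentsWithStats(m)
    for i in range(1,N):
        if S[i,4]<12: continue
        for z in (.205,.196,.173,.164,.160):
            q=plane(w,[c[i]],z)[0]
            if np.hypot(*(q[:2]-C))<.056 and z==.173: print("blob",S[i],c[i].round(1),"as tab .173/.160:",A(q).round(1),A(plane(w,[c[i]],.16)[0]).round(1),"rad",np.hypot(*(q[:2]-C)).round(4))
        if 100<S[i,4]<900:
            ys,xs=np.nonzero(L==i);u=cv2.fitLine(np.c_[xs,ys].astype(np.float32),cv2.DIST_L2,0,.01,.01).ravel()
            q=plane(w,[u[2:]+15*u[:2],u[2:]-15*u[:2]],.2);print("  line angle",A(q[0],q[1]).round(1),"mod 180")
    for nm,lo,hi in(("Y",(20,120,120),(32,255,255)),("R",(0,150,100),(3,255,255)),("R2",(172,150,100),(180,255,255))):
        m=cv2.inRange(h,lo,hi);N,L,S,c=cv2.connectedComponentsWithStats(m)
        for i in range(1,N):
            q=plane(w,[c[i]],.16)[0]
            if S[i,4]>12 and .04<np.hypot(*(q[:2]-C))<.06: print(nm,c[i].round(1),A(q).round(1),np.hypot(*(q[:2]-C)).round(4))
    if f: save(w,f)
    return w
E
python3 - <<'E'
from h import *
look("w5")
E
```

```text
tcp [0.6596 0.0527 0.1859] open 0.145 F [-0.8 -0.7 -0.8] M [-0.04  0.14  0.02] xang 61.9 t 6.55
blob [350 204  10  11  65] [354.4 209. ] as tab .173/.160: 32.0 28.4 rad 0.0425
blob [301 232  54  95 842] [326.8 276. ] as tab .173/.160: -49.1 -76.3 rad 0.0068
  line angle 34.0 mod 180
Y [294.  184.1] 76.1 0.0502
R [388.5 222.9] 2.9 0.05
```

apply_moves --series "0 0 0 0 0 0 -0.8; 0 0 0 0 0 0 -0.8; 0 0 0 0 0 0 -0.8; 0 0 0 0 0 0 -0.8; 0 0 0 0 0 0 -0.8" --newtons 10

```text
clock: 7.05
tool_pos: [0.6597, 0.0527, 0.1859]
ee_rot: [[0.472, 0.882, 0.004], [0.882, -0.472, 0.001], [0.003, 0.003, -1.0]]
ft_force: [-0.3, -0.8, -0.7]
opening: 0.102
```

Run:
```python
from h import *
look("w6")
```

```text
tcp [0.6597 0.0528 0.1859] open 0.101 F [-0.4 -0.2 -0.8] M [-0.05  0.1  -0.03] xang 61.9 t 7.1
blob [350 204  10  11  67] [354.2 209. ] as tab .173/.160: 32.0 28.4 rad 0.0427
blob [305 232  50  88 765] [328.8 272.4] as tab .173/.160: -29.0 -60.5 rad 0.0076
  line angle 34.1 mod 180
Y [293.8 184.2] 76.1 0.0502
R [388.5 223. ] 2.9 0.0502
```

Run:
```python
from h import *
i=cv2.imread("pics/w6.png");cv2.imwrite("pics/w6c.png",cv2.resize(i[180:400,210:430],None,fx=2.7,fy=2.7,interpolation=cv2.INTER_CUBIC))
```

```text
(no output)
```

View pics/w6c.png

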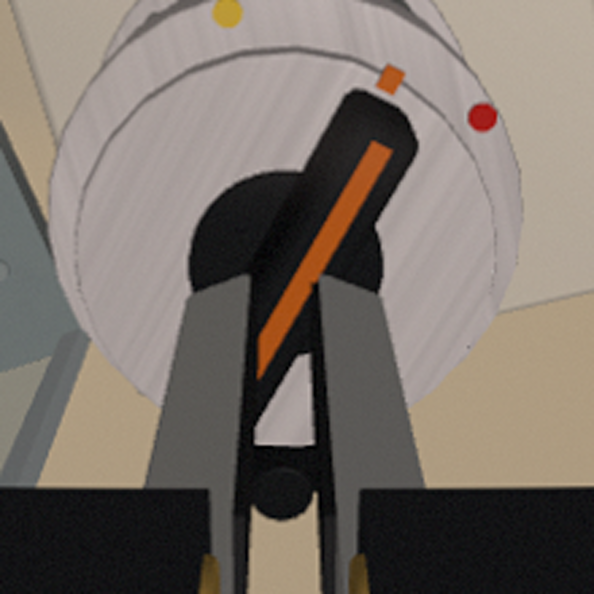

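Both fingertips overlap the bar in the picture without any contact force, so the fingertips appear to be above the bar. I'll triangulate the heights from my stored wrist views.

Run:
```python
from h import *
import pickle
w2=pickle.load(open("w2.pkl","rb"));w=look();D=pickle.load(open("d0.pkl","rb"))
def feats(c,box):
    h=cv2.cvtColor(c["img"],cv2.COLOR_RGB2HSV);m=cv2.inRange(h,(3,140,100),(16,255,255));N,L,S,cc=cv2.connectedComponentsWithStats(m)
    o=[i for i in range(1,N) if S[i,4]>12 and box[0]<cc[i][0]<box[2] and box[1]<cc[i][1]<box[3]]
    o.sort(key=lambda i:S[i,4]);ys,xs=np.nonzero(L==o[-1]);t=ys<=ys.min()+1
    return cc[o[0]],np.array([xs[t].mean(),ys.min()])
a=feats(w2,(310,165,335,280));b=feats(w,(300,190,380,330));print(a,b)
for n,u,v in zip(("tab","lineend"),a,b): print(n,tri(w2,u,w,v))
print("Y",tri(w2,(281,178),w,(293.8,184.2)),"R",tri(w2,(355,172),w,(388.5,223)))
print("line end top-cam",tri(w,b[1],D["top"],(264.7,196.2)))
# finger tip inner corners now
print("tips at tcp z",plane(w,[(303,282),(328,284)],.186))
print(np.array(r.get_state()["tool_pos"]),r.get_state()["ee_rot"])
```

```text
tcp [0.6597 0.0527 0.1859] open 0.099 F [ 0.2  0.3 -0.6] M [-0.08  0.15  0.01] xang 61.9 t 7.15
blob [350 204  10  11  65] [354.2 209.2] as tab .173/.160: 32.0 28.4 rad 0.0426
blob [305 232  50  88 766] [328.8 272.4] as tab .173/.160: -29.1 -60.6 rad 0.0076
  line angle 34.1 mod 180
Y [293.9 184.2] 76.1 0.0502
R [388.4 223. ] 2.9 0.0501
(array([323.30769231, 174.42307692]), array([323.72727273, 190.        ])) (array([354.23076923, 209.15384615]), array([348.4, 232. ]))
tab (array([0.69656132, 0.07702293, 0.18092324]), np.float64(0.00013072082296786738))
lineend (array([0.68903768, 0.07182851, 0.19667509]), np.float64(4.8384223352098775e-05))
Y (array([0.67263534, 0.10150787, 0.16086863]), np.float64(0.0001809674524148485)) R (array([0.71052038, 0.05487909, 0.15928749]), np.float64(1.882059611136967e-05))
line end top-cam (array([0.68947631, 0.0732723 , 0.20209709]), np.float64(0.00036302907191845704))
tips at tcp z [[0.65404843 0.05525392 0.186     ]
 [0.66548742 0.04778841 0.186     ]]
[0.65967795 0.0527173  0.18591959] [[ 0.47165362  0.88177295  0.00439608]
 [ 0.88177818 -0.47166266  0.00125321]
 [ 0.00317852  0.00328528 -0.99998955]]
```

The tips' apparent size and row put them about 20 mm above the reported TCP, level with the bar's top, which explains the lack of contact. I'll turn back over the bar, open a little and descend slowly while watching the force.

apply_moves --series "0 0 -0.003 0 0 0 -0.5; 0 0 0 0 0 0.08 -0.5; 0 0 0 0 0 0.08 -0.5; 0 0 0 0 0 0.08 -0.5; 0 0 0 0 0 0.08 -0.5; 0 0 0 0 0 0.08 -0.5; 0 0 0 0 0 0.07 -0.5; 0 0 0 0 0 0 -0.5; 0 0 0 0 0 0 -0.5"

```text
clock: 8.05
tool_pos: [0.6604, 0.0527, 0.1913]
ee_rot: [[0.83, 0.558, 0.007], [0.558, -0.83, 0.001], [0.006, 0.003, -1.0]]
ft_force: [0.4, -0.0, -0.9]
opening: 0.253
```

apply_moves --series "0 0 0.002 0 0 0 -0.5; 0 0 0.002 0 0 0 -0.5; 0 0 0.002 0 0 0 -0.5; 0 0 0.001 0 0 0 -0.5; 0 0 0 0 0 0 -0.5; 0 0 0 0 0 0 -0.5"

```text
clock: 8.65
tool_pos: [0.6603, 0.0528, 0.1834]
ee_rot: [[0.828, 0.561, 0.006], [0.561, -0.828, 0.001], [0.006, 0.002, -1.0]]
ft_force: [0.0, -0.0, -1.1]
opening: 0.247
```

Run:
```python
from h import *
look("w7"); plan([.6604,.0526,.180],34,4,-.5)
```

```text
tcp [0.6602 0.0527 0.1834] open 0.251 F [-0.4 -0.1 -0.7] M [-0.04  0.13  0.04] xang 34.1 t 8.7
blob [312 197   7   9  63] [315. 201.] as tab .173/.160: 33.8 33.8 rad 0.0423
blob [310 227  10 114 973] [314.6 283. ] as tab .173/.160: -146.0 -145.9 rad 0.0053
Y [256.  205.5] 76.2 0.0501
R [360.1 195.9] 2.8 0.05
0 0 0.0009 0.0006 -0.0014 0.0004 -0.5; 0 0.0001 0.0009 0.0006 -0.0014 0.0004 -0.5; 0 0.0001 0.0009 0.0006 -0.0014 0.0004 -0.5; 0 0.0001 0.0009 0.0006 -0.0014 0.0004 -0.5
```

apply_moves --series "0 0 0.0015 0.001 -0.0025 0 -0.5; 0 0 0.0015 0.001 -0.0025 0 -0.5; 0 0 0.001 0 0 0 -0.5; 0 0 0 0 0 0 -0.5"

```text
clock: 9.1
tool_pos: [0.6604, 0.0527, 0.1793]
ee_rot: [[0.828, 0.561, 0.001], [0.561, -0.828, -0.0], [0.0, 0.0, -1.0]]
ft_force: [0.7, -0.0, -1.2]
opening: 0.246
```

No contact at 0.179, so the tips really are higher than reported. Continuing down.

apply_moves --series "0 0 0.002 0 0 0 -0.5; 0 0 0.002 0 0 0 -0.5; 0 0 0.002 0 0 0 -0.5; 0 0 0.001 0 0 0 -0.5; 0 0 0 0 0 0 -0.5; 0 0 0 0 0 0 -0.5"

```text
clock: 9.7
tool_pos: [0.6602, 0.0528, 0.1714]
ee_rot: [[0.828, 0.561, 0.0], [0.561, -0.828, -0.0], [0.0, 0.0, -1.0]]
ft_force: [1.8, -0.7, -0.4]
opening: 0.247
```

Run:
```python
from h import *
w=look("w8");i=w["img"][:,:,::-1];cv2.imwrite("pics/w8c.png",cv2.resize(i[180:400,210:430],None,fx=2.7,fy=2.7,interpolation=cv2.INTER_CUBIC))
```

```text
tcp [0.6603 0.0528 0.1714] open 0.246 F [ 0.4 -0.4 -0.6] M [-0.06  0.11  0.03] xang 34.1 t 9.75
blob [312 202   7  10  68] [315.  206.4] as tab .173/.160: 33.9 33.9 rad 0.0419
blob [ 310  235   10  120 1130] [314.3 292.6] as tab .173/.160: -148.2 -147.2 rad 0.0059
Y [253.  209.9] 76.3 0.0501
R [362.8 199.9] 2.8 0.05
```

View pics/w8c.png

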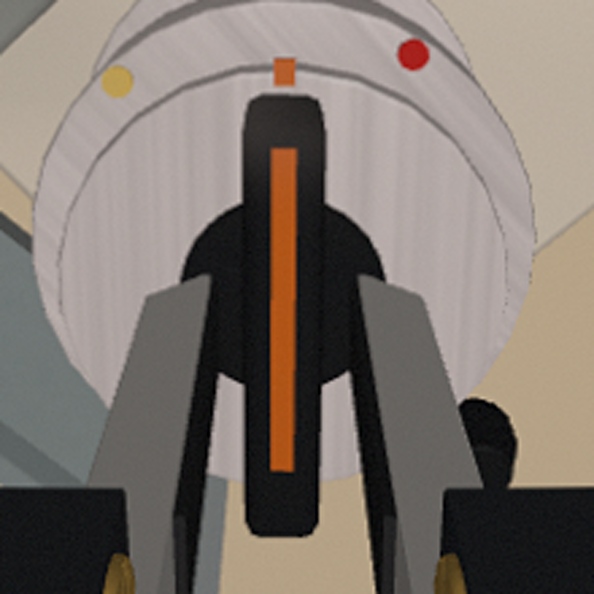

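The fingers now straddle the bar: bar at crop x 245–325, tips at 210 and 360. I'll go a few millimetres lower, narrow the gap and turn anticlockwise.

apply_moves --series "0 0 0.002 0 0 0 -0.64; 0 0 0.002 0 0 0 -0.64; 0 0 0 0 0 0 -0.64; 0 0 0 0 0 0 -0.64; 0 0 0 0 0 0 -0.64" --newtons 15

```text
clock: 10.25
tool_pos: [0.6604, 0.0528, 0.1672]
ee_rot: [[0.828, 0.561, 0.001], [0.561, -0.828, -0.0], [0.0, 0.0, -1.0]]
ft_force: [-0.1, 0.0, 0.3]
opening: 0.179
```

apply_moves --series "0 0 0 0 0 -0.06 -0.64; 0 0 0 0 0 -0.06 -0.64; 0 0 0 0 0 -0.06 -0.64; 0 0 0 0 0 -0.06 -0.64; 0 0 0 0 0 -0.06 -0.64; 0 0 0 0 0 -0.06 -0.64; 0 0 0 0 0 0 -0.64; 0 0 0 0 0 0 -0.64"

```text
clock: 11.05
tool_pos: [0.6605, 0.0531, 0.1673]
ee_rot: [[0.567, 0.824, 0.001], [0.824, -0.567, 0.001], [0.001, 0.0, -1.0]]
ft_force: [-0.1, -0.6, -0.3]
opening: 0.18
```

Run:
```python
from h import *
look("w9")
```

```text
tcp [0.6605 0.0531 0.1674] open 0.182 F [ 0.5 -0.9 -0.2] M [-0.09  0.05  0.04] xang 55.5 t 11.1
blob [327 205   9  11  76] [331.2 210.3] as tab .173/.160: 44.1 42.5 rad 0.0419
blob [ 302  239   33  121 1149] [317.9 298. ] as tab .173/.160: -110.6 -116.6 rad 0.0071
Y [281.1 194.2] 76.2 0.0502
R [388.2 224.6] 2.8 0.05
```

apply_moves --series "0 0 0 0 0 -0.06 -0.64; 0 0 0 0 0 -0.06 -0.64; 0 0 0 0 0 -0.06 -0.64; 0 0 0 0 0 -0.06 -0.64; 0 0 0 0 0 -0.06 -0.64; 0 0 0 0 0 -0.06 -0.64; 0 0 0 0 0 -0.06 -0.64; 0 0 0 0 0 -0.06 -0.64; 0 0 0 0 0 0 -0.64; 0 0 0 0 0 0 -0.64"

```text
clock: 12.1
tool_pos: [0.6603, 0.053, 0.1671]
ee_rot: [[0.114, 0.994, 0.0], [0.994, -0.114, 0.001], [0.001, 0.0, -1.0]]
ft_force: [0.3, 0.2, -0.1]
opening: 0.182
```

Run:
```python
from h import *
look("w10")
```

```text
tcp [0.6604 0.0529 0.1672] open 0.18 F [-0.5  0.1 -0.2] M [-0.02  0.05 -0.02] xang 83.5 t 12.15
blob [321 201   8   9  66] [324.2 204.9] as tab .173/.160: 77.2 76.4 rad 0.0439
blob [ 304  232   24  117 1068] [315.8 289.1] as tab .173/.160: -78.3 -91.7 rad 0.002
Y [327.  188.4] 76.0 0.0502
R [403.2 262.9] 2.9 0.05
```

apply_moves --series "0 0 0 0 0 -0.04 -0.64; 0 0 0 0 0 -0.04 -0.64; 0 0 0 0 0 -0.04 -0.64; 0 0 0 0 0 0 -0.64; 0 0 0 0 0 0 -0.64"

```text
clock: 12.65
tool_pos: [0.66, 0.0534, 0.1672]
ee_rot: [[-0.004, 1.0, -0.0], [1.0, 0.004, 0.001], [0.001, -0.0, -1.0]]
ft_force: [0.3, 0.1, -0.3]
opening: 0.177
```

Run:
```python
from h import *
import pickle
w=look("w11");t=shot("top");s=shot("side");pickle.dump((w,t,s),open("w11.pkl","wb"))
D=pickle.load(open("d0.pkl","rb"))
rows=[]
for a,b,(x0,y0,x1,y1) in((D["top"],t,(240,180,310,240)),(D["side"],s,(300,150,360,210))):
    rows.append(np.hstack([cv2.resize(q["img"][y0:y1,x0:x1],(400,300),interpolation=cv2.INTER_CUBIC) for q in(a,b)]))
cv2.imwrite("pics/cmp.png",np.vstack(rows)[:,:,::-1])
# tilt along the bar: rays of line ends vs expected
```

```text
tcp [0.66   0.0535 0.1672] open 0.176 F [ 0.4  0.  -0.3] M [-0.08  0.09 -0.02] xang 90.3 t 12.7
blob [328 202   8  11  71] [331.5 207. ] as tab .173/.160: 79.6 78.1 rad 0.0438
blob [ 301  234   34  116 1076] [317.9 290.5] as tab .173/.160: -56.1 -78.7 rad 0.0026
Y [338.5 191.5] 76.1 0.0502
R [404.3 273.6] 2.9 0.0501
```

View pics/w11.png

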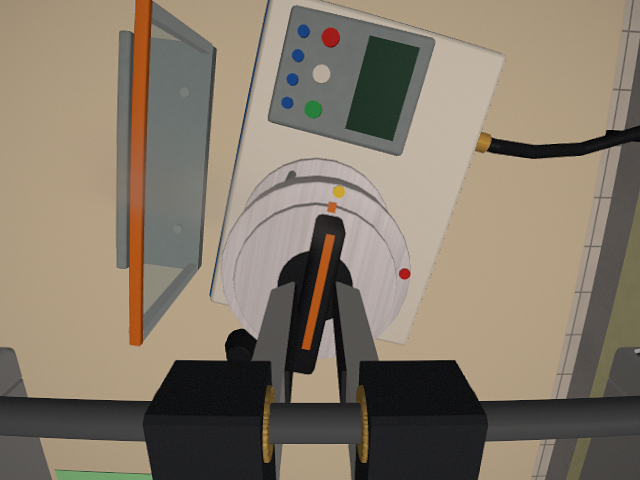

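The pointer at (332,207) faces the yellow dot at (339,191), and the bar runs from (330,218) to (302,370). I'll check height and tilt numerically, using both ends of the orange line in the wrist, top and side views.

```bash
cat >> h.py <<'E'
def lines(c,box):
    h=cv2.cvtColor(c["img"],cv2.COLOR_RGB2HSV);m=cv2.inRange(h,(3,120,80),(16,255,255));k=m*0
    x0,y0,x1,y1=box;k[y0:y1,x0:x1]=m[y0:y1,x0:x1]
    N,L,S,cc=cv2.connectedComponentsWithStats(k);i=1+np.argmax(S[1:,4]);ys,xs=np.nonzero(L==i);P=np.c_[xs,ys].astype(float)
    u=np.linalg.svd(P-P.mean(0),full_matrices=False)[2][0];s=(P-P.mean(0))@u
    e=P.mean(0)+np.outer([s.min()-.0,s.max()],u);q=plane(c,e,.2)
    dirn=np.array([np.cos(np.radians(60)),np.sin(np.radians(60)),0]);o=np.argsort(-(q@dirn));return e[o]
E
python3 - <<'E'
from h import *
import pickle
w,t,s=pickle.load(open("w11.pkl","rb"));D=pickle.load(open("d0.pkl","rb"));w2=pickle.load(open("w2.pkl","rb"))
B=dict(t=(250,185,300,235),s=(305,150,350,205))
def rep(n,w,wb,t,s):
    a=lines(w,wb);b=lines(t,B["t"]);c=lines(s,B["s"])
    for i,nm in enumerate(("+y end","-y end")):
        print(n,nm,"wt",tri(w,a[i],t,b[i])[0].round(4),"ws",tri(w,a[i],s,c[i])[0].round(4),"ts",tri(t,b[i],s,c[i])[0].round(4))
rep("start",w2,(312,185,335,280),D["top"],D["side"])
rep("now",w,(290,228,345,360),t,s)
E
```

```text
start +y end wt [0.6897 0.0727 0.2027] ws [0.6891 0.0732 0.2039] ts [0.6882 0.0729 0.2049]
start -y end wt [0.6404 0.0397 0.2047] ws [0.6403 0.0402 0.2058] ts [0.6395 0.0397 0.2068]Traceback (most recent call last):
  File "<stdin>", line 10, in <module>
  File "<stdin>", line 6, in rep
  File "h.py", line 57, in lines
    N,L,S,cc=cv2.connectedComponentsWithStats(k);i=1+np.argmax(S[1:,4]);ys,xs=np.nonzero(L==i);P=np.c_[xs,ys].astype(float)
                                                     ~~~~~~~~~^^^^^^^^^
    return _wrapfunc(a, 'argmax', axis=axis, out=out, **kwds)
    return bound(*args, **kwds)
ValueError: attempt to get argmax of an empty sequence
```

```bash
cat >> h.py <<'E'
def lidz(w,box,angdeg):
    a=lines(w,box);u=np.array([np.cos(np.radians(angdeg)),np.sin(np.radians(angdeg))]);n=np.array([-u[1],u[0]]);out=[]
    for e,rr in zip(a,(.0355,-.0240)):
        z=np.linspace(.18,.22,401);o,d=ray(w,[e]);P=o+d*((z-o[2])/d[0,2])[:,None];al=(P[:,:2]-C)@u
        i=np.argmin(abs(al-rr));out.append((z[i].round(4),((P[i,:2]-C)@n).round(4)))
    q=plane(w,a,out[0][0]);print("line top z,+-offset (+y end,-y end)",out,"len@z",np.linalg.norm(q[0]-q[1]).round(4),"ang",A(q[0],q[1]).round(1))
E
python3 - <<'E'
from h import *
import pickle
w2=pickle.load(open("w2.pkl","rb"));lidz(w2,(312,185,335,280),33.9)
w=pickle.load(open("w11.pkl","rb"))[0];lidz(w,(290,228,345,360),78.5)
h=cv2.imread("pics/w8.png");w8=look();w8["img"]=h  # keep a fresh look
i=[cv2.imread("pics/w%d.png"%k)[170:380,200:440] for k in(8,11)]
E
```

```text
line top z,+-offset (+y end,-y end) [(np.float64(0.2023), np.float64(-0.0)), (np.float64(0.2041), np.float64(0.0002))] len@z 0.0602 ang 33.8
line top z,+-offset (+y end,-y end) [(np.float64(0.1932), np.float64(0.0003)), (np.float64(0.196), np.float64(0.0))] len@z 0.0612 ang 79.0
tcp [0.66   0.0534 0.1672] open 0.181 F [-0.2 -0.2 -1. ] M [-0.1   0.1  -0.04] xang 90.3 t 12.85
blob [328 202   9  11  72] [331.5 206.9] as tab .173/.160: 79.6 78.2 rad 0.0438
blob [ 301  234   34  116 1076] [317.9 290.4] as tab .173/.160: -55.7 -78.6 rad 0.0026
Y [338.6 191.5] 76.1 0.0502
R [404.2 273.7] 2.9 0.05
```

Both line ends are 8 to 9 mm lower with no sideways offset, so the lid has dropped level at about 78° against 76° for the yellow dot. Next I'll lower the tool and turn clockwise.

apply_moves --series "0 0 0.002 0 0 0.03 -0.64; 0 0 0.002 0 0 0.03 -0.64; 0 0 0.002 0 0 0.03 -0.64; 0 0 0 0 0 0.07 -0.64; 0 0 0 0 0 0.07 -0.64; 0 0 0 0 0 0.07 -0.64; 0 0 0 0 0 0.07 -0.64; 0 0 0 0 0 0.07 -0.64; 0 0 0 0 0 0.07 -0.64; 0 0 0 0 0 0.07 -0.64; 0 0 0 0 0 0 -0.64; 0 0 0 0 0 0 -0.64" --newtons 30

```text
clock: 14.05
tool_pos: [0.6599, 0.0531, 0.1611]
ee_rot: [[0.565, 0.825, -0.001], [0.825, -0.565, 0.001], [0.0, -0.001, -1.0]]
ft_force: [-0.2, -0.1, -1.1]
opening: 0.18
```

Run:
```python
from h import *
w=look("w12"); lidz(w,(280,220,350,370),60)
```

```text
tcp [0.6599 0.0531 0.1611] open 0.176 F [-0.7 -1.  -0.4] M [-0.05  0.09 -0.05] xang 55.6 t 14.1
blob [295 203   9  11  71] [299.2 208.2] as tab .173/.160: 66.1 67.6 rad 0.0439
blob [ 296  236   32  120 1113] [311.8 294.4] as tab .173/.160: -165.7 -139.0 rad 0.003
Y [281.5 195.6] 76.1 0.0501
R [391.6 227.1] 2.9 0.0501
line top z,+-offset (+y end,-y end) [(np.float64(0.1936), np.float64(0.0042)), (np.float64(0.1955), np.float64(-0.0021))] len@z 0.061 ang 65.8
```

apply_moves --series "0 0 0 0 0 0.07 -0.64; 0 0 0 0 0 0.07 -0.64; 0 0 0 0 0 0.07 -0.64; 0 0 0 0 0 0.07 -0.64; 0 0 0 0 0 0.07 -0.64; 0 0 0.001 0 0 0.07 -0.64; 0 0 0.001 0 0 0.07 -0.64; 0 0 0 0 0 0.07 -0.64; 0 0 0 0 0 0.07 -0.64; 0 0 0 0 0 0.07 -0.64; 0 0 0 0 0 0.05 -0.64; 0 0 0 0 0 0.05 -0.64; 0 0 0 0 0 0 -0.64; 0 0 0 0 0 0 -0.64"

```text
clock: 15.5
tool_pos: [0.659, 0.0533, 0.1579]
ee_rot: [[0.988, 0.152, -0.003], [0.152, -0.988, 0.001], [-0.003, -0.001, -1.0]]
ft_force: [-0.5, -0.9, -0.9]
opening: 0.179
```

Run:
```python
from h import *
w=look("w13"); lidz(w,(280,220,350,370),15)
```

```text
tcp [0.659  0.0533 0.1579] open 0.177 F [-0.  -0.6 -0.9] M [-0.    0.15 -0.02] xang 8.7 t 15.55
  line angle -120.5 mod 180
blob [294 203   9  11  72] [298.3 208.1] as tab .173/.160: 19.9 21.5 rad 0.0437
blob [ 296  236   33  119 1107] [311.7 294.3] as tab .173/.160: 138.6 172.1 rad 0.0029
Y [227.7 247. ] 76.3 0.0502
R [326.3 189.3] 2.9 0.0499
line top z,+-offset (+y end,-y end) [(np.float64(0.1934), np.float64(0.0034)), (np.float64(0.1936), np.float64(-0.0013))] len@z 0.0598 ang 19.5
```

apply_moves --series "0 0 0 0 0 0.06 -0.64; 0 0 0 0 0 0.06 -0.64; 0 0 0 0 0 0.06 -0.64; 0 0 0 0 0 0.06 -0.64; 0 0 0 0 0 0.05 -0.64; 0 0 0 0 0 0.04 -0.64; 0 0 0 0 0 0.04 -0.64; 0 0 0 0 0 0 -0.64" --newtons 60

```text
clock: 16.35
tool_pos: [0.6598, 0.0531, 0.1579]
ee_rot: [[0.976, -0.219, -0.001], [-0.219, -0.976, -0.0], [-0.001, 0.001, -1.0]]
ft_force: [1.1, 0.2, -0.4]
opening: 0.179
```

Run:
```python
from h import *
w=look("w14"); lidz(w,(280,220,350,370),3)
```

```text
tcp [0.6598 0.0531 0.1579] open 0.183 F [ 0.6 -0.8 -0.5] M [-0.05  0.09  0.39] xang -12.6 t 16.4
blob [289 204   9  11  72] [293.1 209.3] as tab .173/.160: 1.1 3.1 rad 0.0442
blob [ 291  237   41  118 1113] [310.7 294.4] as tab .173/.160: 107.2 148.8 rad 0.0026
Y [222.  280.2] 76.2 0.0503
R [288.7 193.5] 2.9 0.05
line top z,+-offset (+y end,-y end) [(np.float64(0.1911), np.float64(-0.0005)), (np.float64(0.1929), np.float64(0.0007))] len@z 0.0606 ang 1.6
```

apply_moves --series "0 0 0 0 0 0.04 -0.64; 0 0 0 0 0 0.04 -0.64; 0 0 0 0 0 0.04 -0.64; 0 0 0 0 0 0 -0.64; 0 0 0 0 0 0 -0.64"

```text
clock: 16.9
tool_pos: [0.6607, 0.053, 0.158]
ee_rot: [[0.946, -0.324, 0.001], [-0.324, -0.946, -0.002], [0.002, 0.002, -1.0]]
ft_force: [-0.5, -0.3, -1.0]
opening: 0.188
```

Run:
```python
from h import *
w=look("w15"); lidz(w,(280,220,350,370),2)
```

```text
tcp [0.6607 0.053  0.158 ] open 0.189 F [ 1.4  0.2 -0.3] M [-0.07 -0.03  0.88] xang -18.9 t 16.95
blob [282 208   9  11  69] [286.1 212.7] as tab .173/.160: -0.4 2.1 rad 0.0443
blob [ 285  240   51  115 1104] [309.6 295.9] as tab .173/.160: 94.8 137.7 rad 0.0033
Y [223.4 291. ] 76.2 0.0502
R [279.  198.7] 2.9 0.0499
line top z,+-offset (+y end,-y end) [(np.float64(0.1903), np.float64(-0.0006)), (np.float64(0.1926), np.float64(0.0008))] len@z 0.061 ang 0.3
```

At 0.88 Nm the lid moved only 1°, and the pointer is at about 2° against the red dot at 2.9°, so it is at the stop. I'll relax, open and retreat upward.

apply_moves --series "0 0 0 0 0 -0.08 -0.64; 0 0 0 0 0 -0.08 -0.64; 0 0 0 0 0 -0.05 -0.4; 0 0 0 0 0 0 -0.4; 0 0 0 0 0 0 -0.4; 0 0 -0.01 0 0 0 -0.4; 0 0 -0.02 0 0 0 -0.4; 0 0 -0.02 0 0 0 -0.4; 0 0 -0.02 0 0 0 -0.4; 0 0 -0.02 0 0 0 -0.4; 0 0 -0.02 0 0 0 -0.4; 0 0 0 0 0 0 -0.4; 0 0 0 0 0 0 -0.4" --newtons 20

```text
clock: 18.25
tool_pos: [0.6597, 0.0531, 0.2771]
ee_rot: [[0.992, -0.124, 0.001], [-0.124, -0.992, 0.0], [0.001, -0.0, -1.0]]
ft_force: [-0.1, -0.8, -0.3]
opening: 0.301
```

Run:
```python
from h import *
import pickle
w=look("w16");pickle.dump(w,open("w16.pkl","wb"))
t=shot("top");s=shot("side");save(t,"top2");save(s,"side2")
B=(290,170,350,285);lidz(w,B,2)
a=lines(w,B)
for n,c,b in(("top",t,(250,185,300,235)),("side",s,(305,150,355,205))):
    try:
        e=lines(c,b);print(n,e,[tri(w,a[i],c,e[i])[0].round(4) for i in(0,1)])
    except Exception as x: print(n,x)
```

```text
tcp [0.6599 0.0531 0.2774] open 0.299 F [-0.  -1.3  0.8] M [ 0.02  0.09 -0.01] xang -7.1 t 18.3
blob [305 172   5   6  26] [307.3 174.4] as tab .173/.160: 0.7 1.3 rad 0.0442
blob [306 189  16  79 452] [313.7 227.7] as tab .173/.160: 26.4 136.4 rad 0.0022
  line angle -179.4 mod 180
  line angle -97.6 mod 180
  line angle -97.8 mod 180
Y [254.2 219. ] 76.4 0.0503
R [304.1 165.3] 3.0 0.05
line top z,+-offset (+y end,-y end) [(np.float64(0.1888), np.float64(-0.0005)), (np.float64(0.1932), np.float64(0.0008))] len@z 0.0612 ang 0.6
top [[273.4880128  202.02713257]
 [272.48725002 220.02709016]] [array([0.69  , 0.0564, 0.1554]), array([0.6361, 0.0527, 0.1927])]
side [[338.8907501  167.71773328]
 [317.06410444 176.16562532]] [array([0.6952, 0.0541, 0.1908]), array([0.6359, 0.0528, 0.1927])]
```

Triangulation after release puts both bar ends 13 mm below their starting height, so the lid is level and down. The pointer is at 1.3° against 3.0° for the red dot, about 1.4 mm off. Now for the guard: I'll push its rear rail with both fingers wide open, the tool's y along the tester's front and the camera away from the pane.

Run:
```python
from h import *
import pickle
w=pickle.load(open("w16.pkl","rb"))
D=pickle.load(open("d0.pkl","rb"))
print("watch",plane(D["top"],[(184,223)],.03),"loupe",plane(D["top"],[(331,257)],.02))
t=np.radians(-13.8);X=np.array([np.cos(t),np.sin(t)]);Y=np.array([-X[1],X[0]])
g=np.array([[.5732,.1975],[.5456,-.0008]]);
for p in g: print("guard pane end, tester coords",(p-C)@X,(p-C)@Y)
# rear rail in top view: bottom plate corners at crop (58,462),(355,520)
q=plane(D["top"],[(205+57/4,165+460/4),(205+353/4,165+519/4)],.034);print("rail",q,A(q[0],q[1]),np.linalg.norm(q[0]-q[1]))
m=q.mean(0)[:2];print("rail mid tester",(m-C)@X,(m-C)@Y); tgt=m-.032*X;print("target",tgt)
plan([*tgt,.275],166.2,20,1)
```

```text
watch [[0.65805198 0.31341196 0.03      ]] loupe [[ 0.58244881 -0.08610377  0.02      ]]
guard pane end, tester coords -0.1192464072112566 0.11991723965805402
guard pane end, tester coords -0.09874852869893001 -0.07924221147719565
rail [[0.50833658 0.20309708 0.034     ]
 [0.4780602  0.00794753 0.034     ]] 81.18118204072326 0.19748419445092655
rail mid tester -0.1749989532639044 0.011511489444274908
target [0.4621221  0.11315538]
-0.0101 -0.0018 0.0001 -0.0001 -0 -0.1512 1; -0.0098 -0.0033 0.0001 -0.0001 -0 -0.1512 1; -0.0092 -0.0047 0.0001 -0.0001 -0 -0.1512 1; -0.0084 -0.006 0.0001 -0.0001 -0 -0.1512 1; -0.0073 -0.0072 0.0001 -0.0001 -0 -0.1512 1; -0.0062 -0.0082 0.0001 -0.0001 -0 -0.1512 1; -0.0049 -0.0091 0.0001 -0.0001 -0 -0.1512 1; -0.0034 -0.0097 0.0001 -0.0001 -0 -0.1512 1; -0.0019 -0.0101 0.0001 -0.0001 -0 -0.1512 1; -0.0004 -0.0103 0.0001 -0.0001 -0 -0.1512 1; 0.0012 -0.0102 0 -0.0001 -0 -0.1512 1; 0.0027 -0.0099 0 -0.0001 -0 -0.1512 1; 0.0042 -0.0094 0 -0.0001 -0 -0.1512 1; 0.0055 -0.0087 0 -0.0001 -0 -0.1512 1; 0.0068 -0.0078 0 -0.0001 -0 -0.1512 1; 0.0079 -0.0066 0 -0.0001 -0 -0.1512 1; 0.0088 -0.0054 0 -0.0001 -0 -0.1512 1; 0.0095 -0.004 0 -0.0001 -0 -0.1512 1; 0.01 -0.0025 0 -0.0001 -0 -0.1512 1; 0.0103 -0.001 0 -0.0001 -0 -0.1512 1
```

apply_moves --series "-0.01 -0.002 0 0 0 -0.148 1; -0.01 -0.003 0 0 0 -0.148 1; -0.009 -0.005 0 0 0 -0.148 1; -0.008 -0.006 0 0 0 -0.148 1; -0.007 -0.007 0 0 0 -0.148 1; -0.006 -0.008 0 0 0 -0.148 1; -0.005 -0.009 0 0 0 -0.148 1; -0.003 -0.01 0 0 0 -0.148 1; -0.002 -0.01 0 0 0 -0.148 1; 0 -0.01 0 0 0 -0.148 1; 0.001 -0.01 0 0 0 -0.148 1; 0.003 -0.01 0 0 0 -0.148 1; 0.004 -0.009 0 0 0 -0.148 1; 0.006 -0.009 0 0 0 -0.148 1; 0.007 -0.008 0 0 0 -0.148 1; 0.008 -0.007 0 0 0 -0.148 1; 0.009 -0.005 0 0 0 -0.148 1; 0.01 -0.004 0 0 0 -0.148 1; 0.01 -0.003 0 0 0 -0.1 1; 0 0 0 0 0 0 1"

```text
clock: 20.4
tool_pos: [0.4477, 0.1148, 0.2484]
ee_rot: [[-0.896, 0.44, -0.058], [0.441, 0.898, 0.001], [0.052, -0.025, -0.998]]
ft_force: [-1.0, 0.2, -0.3]
opening: 0.996
```

Run:
```python
from h import *
s=r.get_state();print(s["tool_pos"],np.degrees(np.arctan2(s["ee_rot"][1,0],s["ee_rot"][0,0])),s["joints"].round(0))
plan([.462,.113,.05],166.2,10,1)
```

```text
[0.44773778 0.11480657 0.24839348] 153.80646509135855 [  3.  -2.  96.   0.  90. -60.]
-0.0024 0.001 0.0197 -0.0019 -0.0055 -0.0216 1; -0.0023 0.0009 0.0197 -0.0019 -0.0055 -0.0216 1; -0.0022 0.0008 0.0198 -0.0019 -0.0055 -0.0216 1; -0.0021 0.0007 0.0198 -0.0019 -0.0055 -0.0216 1; -0.002 0.0006 0.0198 -0.0019 -0.0055 -0.0216 1; -0.0019 0.0005 0.0198 -0.0019 -0.0055 -0.0216 1; -0.0018 0.0005 0.0198 -0.0019 -0.0055 -0.0216 1; -0.0017 0.0004 0.0198 -0.0019 -0.0055 -0.0216 1; -0.0016 0.0003 0.0198 -0.0019 -0.0055 -0.0216 1; -0.0015 0.0002 0.0198 -0.0019 -0.0055 -0.0216 1
```

apply_moves --series "-0.0024 0.001 0.018 -0.002 -0.006 -0.022 1; -0.0023 0.0009 0.018 -0.002 -0.006 -0.022 1; -0.0022 0.0008 0.018 -0.002 -0.006 -0.022 1; -0.0021 0.0007 0.018 -0.002 -0.006 -0.022 1; -0.002 0.0006 0.018 -0.002 -0.006 -0.022 1; -0.002 0.0005 0.018 -0.002 -0.006 -0.022 1; -0.002 0.0005 0.018 -0.002 -0.006 -0.022 1; -0.002 0.0004 0.018 -0.002 -0.006 -0.022 1; -0.0016 0.0003 0.016 -0.002 -0.006 -0.022 1; 0 0 0 0 0 0 1; 0 0 0 0 0 0 1"

```text
clock: 21.5
tool_pos: [0.461, 0.1107, 0.0744]
ee_rot: [[-0.961, 0.276, -0.009], [0.276, 0.961, -0.003], [0.007, -0.006, -1.0]]
ft_force: [-0.2, -0.5, -1.1]
opening: 0.999
```

Run:
```python
from h import *
s=r.get_state();print(s["tool_pos"],s["ee_rot"].round(3),np.degrees(np.arctan2(s["ee_rot"][1,0],s["ee_rot"][0,0])),s["ft_force"])
plan([.462,.113,.006],166.2,6,1)
```

```text
[0.46099169 0.11073753 0.07442936] [[-0.961  0.276 -0.009]
 [ 0.276  0.961 -0.003]
 [ 0.007 -0.006 -1.   ]] 163.973699137209 [-0.20149755 -0.478625   -1.11002304]
-0.0001 0.0005 0.0114 -0.0009 -0.0012 -0.0065 1; -0.0001 0.0005 0.0114 -0.0009 -0.0012 -0.0065 1; -0.0001 0.0005 0.0114 -0.0009 -0.0012 -0.0065 1; -0.0001 0.0004 0.0114 -0.0009 -0.0012 -0.0065 1; -0.0001 0.0004 0.0114 -0.0009 -0.0012 -0.0065 1; -0.0001 0.0004 0.0114 -0.0009 -0.0012 -0.0065 1
```

apply_moves --series "0 0.0005 0.011 -0.001 -0.0015 -0.007 1; 0 0.0005 0.011 -0.001 -0.0015 -0.007 1; 0 0.0005 0.011 -0.001 -0.0015 -0.007 1; 0 0.0005 0.011 -0.001 -0.0015 -0.007 1; 0 0.0005 0.011 -0.001 -0.0015 -0.007 1; 0 0 0.004 0 0 -0.004 1; 0 0 0 0 0 0 1; 0 0 0 0 0 0 1"

```text
clock: 22.3
tool_pos: [0.4631, 0.1133, 0.0117]
ee_rot: [[-0.971, 0.238, 0.003], [0.238, 0.971, -0.0], [-0.003, 0.001, -1.0]]
ft_force: [0.6, 0.6, -0.1]
opening: 1.0
```

Run:
```python
from h import *
s=r.get_state();print(s["tool_pos"],s["ee_rot"].round(3),np.degrees(np.arctan2(s["ee_rot"][1,0],s["ee_rot"][0,0])),s["ft_force"])
w=shot("wrist");save(w,"w20");print(proj(w,[s["tool_pos"]]))
t=shot("top");cv2.imwrite("pics/cmb.png",cv2.resize(np.vstack([np.hstack([w["img"][120:420,:],cv2.resize(t["img"][165:345,205:345],None,fx=300/180,fy=300/180)])]),None,fx=.9,fy=.9)[:,:,::-1])
```

```text
[0.46312904 0.11331446 0.01172295] [[-0.971  0.238  0.003]
 [ 0.238  0.971 -0.   ]
 [-0.003  0.001 -1.   ]] 166.24793815173956 [ 0.57372919  0.58495448 -0.13764402]
[[315.2014941  280.97855091]]
```

View pics/cmb.png

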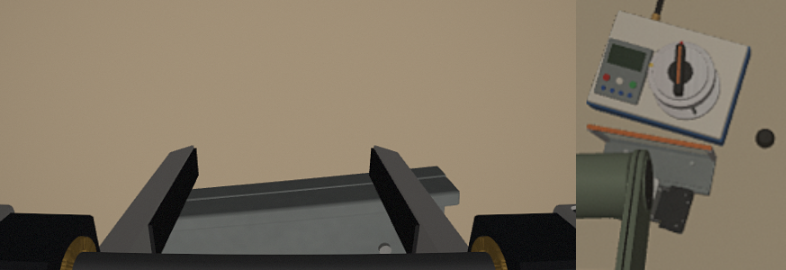

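The fingers stand just behind the rail, with the rail running askew behind the tips, and the lid still points at the red dot. I'll lower slowly. This was the last of my 12 views.

apply_moves --series "0 0 0.004 0 0 0 1; 0 0 0.004 0 0 0 1; 0 0 0.003 0 0 0 1; 0 0 0 0 0 0 1; 0 0 0 0 0 0 1"

```text
clock: 22.9
tool_pos: [0.4649, 0.1134, 0.0014]
ee_rot: [[-0.971, 0.238, 0.007], [0.238, 0.971, 0.0], [-0.007, 0.002, -1.0]]
ft_force: [0.2, 0.2, -0.1]
opening: 1.005
```

apply_moves --series "0 0 0.003 0 0.006 0 1; -0.003 0 0.001 0 0 0 1; -0.003 0 0 0 0 0 1; -0.003 0 0 0 0 0 1; -0.003 0 0 0 0 0 1; -0.003 0 0 0 0 0 1; -0.003 0 0 0 0 0 1; -0.003 0 0 0 0 0 1; -0.003 0 0 0 0 0 1"

```text
clock: 23.8
tool_pos: [0.4797, 0.1095, -0.0046]
ee_rot: [[-0.972, 0.235, -0.021], [0.235, 0.972, 0.005], [0.021, -0.0, -1.0]]
ft_force: [-5.5, 1.7, 3.9]
opening: 1.002
```

```bash
cat >> h.py <<'E'
def guard():
    t=np.radians(-13.8);X=np.array([np.cos(t),np.sin(t)]);Y=np.array([-X[1],X[0]])
    s=r.get_state();p=(s["tool_pos"][:2]-C);F=s["ft_force"]
    print("tcp tester",(p@X).round(4),(p@Y).round(4),"z",s["tool_pos"][2].round(4),"F along x,y,z",(F[:2]@X).round(1),(F[:2]@Y).round(1),F[2].round(1),"M",s["wrist_torque"].round(2),"R",s["ee_rot"][2].round(3),"xang",A(s["ee_rot"][:2,0],[0,0]).round(2),"t",s["clock"])
    for n,b in(("top",(205,235,310,280)),("side",(255,155,302,240))):
        c=shot(n);h=cv2.cvtColor(c["img"],cv2.COLOR_RGB2HSV);m=cv2.inRange(h,(3,110,70),(16,255,255));k=m*0;x0,y0,x1,y1=b;k[y0:y1,x0:x1]=m[y0:y1,x0:x1]
        ys,xs=np.nonzero(k)
        if len(xs)<20: print(n,"few");continue
        P=np.c_[xs,ys].astype(float);u=np.linalg.svd(P-P.mean(0),full_matrices=False)[2][0];q=(P-P.mean(0))@u
        e=P.mean(0)+np.outer([q.min(),q.max()],u);w=plane(c,e,.147)[:,:2]-C
        print(n,"pane ends tester x,y",np.c_[w@X,w@Y].round(4).tolist())
E
python3 - <<'E'
from h import *
guard()
E
```

```text
tcp tester -0.189 0.0122 z -0.0046 F along x,y,z -5.8 0.3 3.9 M [0.57 0.97 0.36] R [ 0.021 -0.    -1.   ] xang 166.43 t 23.8
top pane ends tester x,y [[-0.1172, 0.12], [-0.1008, -0.0799]]
side pane ends tester x,y [[-0.1178, 0.1201], [-0.1022, -0.0824]]
```

apply_moves --series "-0.004 0 -0.001 0 -0.01 0 1; -0.004 0 -0.001 0 -0.01 0 1; -0.004 0 0 0 0 0 1; -0.004 0 0 0 0 0 1; -0.004 0 0 0 0 0 1; -0.004 0 0 0 0 0 1; -0.004 0 0 0 0 0 1"

```text
clock: 24.6
tool_pos: [0.4949, 0.1061, -0.0048]
ee_rot: [[-0.972, 0.233, -0.029], [0.233, 0.972, 0.005], [0.029, -0.002, -1.0]]
ft_force: [-7.5, 2.6, 6.1]
opening: 1.002
```

Run:
```python
from h import *
guard()
```

```text
tcp tester -0.1735 0.0125 z -0.0048 F along x,y,z -7.9 0.8 6.1 M [0.42 1.42 0.06] R [ 0.029 -0.002 -1.   ] xang 166.5 t 24.6
top pane ends tester x,y [[-0.0976, 0.117], [-0.0963, -0.0838]]
side pane ends tester x,y [[-0.098, 0.1182], [-0.0975, -0.0861]]
```

apply_moves --series "-0.004 0 -0.002 0 -0.015 0 1; -0.004 0 -0.002 0 -0.01 0 1; -0.004 0 -0.001 0 -0.005 0 1; -0.004 0 0 0 0 0 1; -0.004 0 0 0 0 0 1"

```text
clock: 25.2
tool_pos: [0.5122, 0.1007, -0.002]
ee_rot: [[-0.972, 0.234, -0.005], [0.234, 0.972, -0.003], [0.004, -0.004, -1.0]]
ft_force: [-5.2, 2.4, 1.3]
opening: 1.0
```

Run:
```python
from h import *
guard()
```

```text
tcp tester -0.1554 0.0114 z -0.002 F along x,y,z -5.6 1.0 1.3 M [ 0.73  1.28 -0.1 ] R [ 0.004 -0.004 -1.   ] xang 166.45 t 25.2
top pane ends tester x,y [[-0.081, 0.1111], [-0.0796, -0.0858]]
side pane ends tester x,y [[-0.081, 0.1169], [-0.0817, -0.0837]]
```

Nearly there. Gentle final push until the force rises.

apply_moves --series "-0.003 0 0 0 0 0 1; -0.003 0 0 0 0 0 1; -0.003 0 0 0 0 0 1"

```text
clock: 25.6
tool_pos: [0.5117, 0.101, -0.0019]
ee_rot: [[-0.971, 0.237, -0.028], [0.237, 0.971, 0.002], [0.028, -0.005, -1.0]]
ft_force: [-10.5, 2.7, 7.6]
opening: 1.002
```

Run:
```python
from h import *
guard()
```

```text
tcp tester -0.1559 0.0115 z -0.0019 F along x,y,z -10.9 0.2 7.6 M [0.63 1.98 0.05] R [ 0.028 -0.005 -1.   ] xang 166.28 t 25.6
top pane ends tester x,y [[-0.0805, 0.1088], [-0.0796, -0.0858]]
side pane ends tester x,y [[-0.0807, 0.117], [-0.0815, -0.0837]]
```

apply_moves --series "-0.005 0 -0.001 0 -0.015 0 1; -0.005 0 0 0 -0.015 0 1; -0.005 0 0 0 -0.01 0 1; -0.005 0 0 0 -0.01 0 1; -0.005 0 0 0 0 0 1"

```text
clock: 26.2
tool_pos: [0.512, 0.1011, -0.0026]
ee_rot: [[-0.97, 0.241, -0.033], [0.241, 0.97, -0.0], [0.032, -0.008, -0.999]]
ft_force: [-16.3, 3.8, 12.6]
opening: 1.004
```

Run:
```python
from h import *
guard()
```

```text
tcp tester -0.1557 0.0117 z -0.0026 F along x,y,z -16.8 -0.2 12.6 M [0.78 2.86 0.07] R [ 0.032 -0.008 -0.999] xang 166.04 t 26.2
top pane ends tester x,y [[-0.0797, 0.1088], [-0.0795, -0.0858]]
side pane ends tester x,y [[-0.0798, 0.1172], [-0.0817, -0.0837]]
```

The force rose to 17 N with no further motion and almost no yaw moment, so the guard is flush along its width. I'll back off, rise and take final checks.

apply_moves --series "0.003 0 0 0 0 0 1; 0.006 0 -0.001 0 0 0 1; 0.01 0 -0.002 0 -0.01 0 1; 0.015 0 -0.005 0 -0.01 0 1; 0.015 0 -0.02 0 0 0 1; 0.015 0 -0.03 0 0 0 1; 0.01 0 -0.04 0 0 0 1; 0 0 -0.04 0 0 0 1; 0 0.02 -0.04 0 0 0 1; 0 0.04 -0.03 0 0 0 1; 0 0.04 -0.02 0 0 0 1; 0 0.04 0 0 0 0 1; 0 0.04 0 0 0 0 1; 0 0.04 0 0 0 0 1; 0 0 0 0 0 0 1; 0 0 0 0 0 0 1"

```text
clock: 27.9
tool_pos: [0.507, 0.342, 0.2491]
ee_rot: [[-0.968, 0.248, 0.046], [0.248, 0.969, 0.001], [-0.044, 0.013, -0.999]]
ft_force: [-1.1, 0.5, 0.1]
opening: 1.001
```

Run:
```python
from h import *
guard()
import pickle
D=pickle.load(open("d0.pkl","rb"));t=shot("top");s=shot("side");print(r.get_state()["tool_pos"])
a=lines(t,(250,185,300,235));b=lines(s,(305,150,355,205))
print("lid line",[tri(t,a[i],s,b[i])[0].round(4) for i in(0,1)],"start ts z .2049/.2068")
for n,(x0,y0,x1,y1) in dict(watch=(160,200,205,245),loupe=(320,245,345,270),tray=(425,255,515,330)).items():
    d=cv2.absdiff(t["img"][y0:y1,x0:x1],D["top"]["img"][y0:y1,x0:x1]).max(2);print(n,"changed px",(d>50).sum())
```

```text
tcp tester -0.218 0.2445 z 0.2491 F along x,y,z -1.1 0.2 0.1 M [-0.01 -0.03  0.02] R [-0.044  0.013 -0.999] xang 165.62 t 27.9
top pane ends tester x,y [[-0.0799, 0.1088], [-0.0794, -0.0858]]
side pane ends tester x,y [[-0.08, 0.1172], [-0.0815, -0.0837]]
[0.50674914 0.34037585 0.24896295]
lid line [array([0.6942, 0.0543, 0.1914]), array([0.636 , 0.0531, 0.1927])] start ts z .2049/.2068
watch changed px 0
loupe changed px 0
tray changed px 0
```

```bash
python3 -c "
from h import *
print(hand_in())"
```

```text
the job is handed in; nothing more can be done
None
```

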